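# Put the loose tealights away in their tin

## Robot

A 6-joint arm with a two-finger parallel gripper is mounted at the origin on a cart in front of the work surface, level with it; the furniture and walls round the work are solid. World frame = base frame: x ahead of the robot, y to its left, z up, the work surface at z = 0. Lengths are in mm, angles in rad, forces in N, time in s.
With the tool pointing down it reaches from about 350 to 975 mm from the base axis. Payload 7.1 kg.
Tool frame: the origin (TCP) lies on the front face of the gripper's body, between the roots of the fingers; the fingertips stand 80 mm ahead of it and the grasp point (between the pads) lies 61 mm ahead of it; z points along the fingers, y is the line along which they close (so a half turn about z gives the same grasp; the last joint's range is limited). The gripper opens to 88 mm and grips with 3 to 60 N. Pads are 20 mm wide; open, the fingers measure 115 mm over their backs; the gripper's body (75 mm by 178 mm) begins 61 mm behind the grasp point.
Start: joints at [1.27, 0.423, 1.63, -0, 1.089, -0.019], TCP at [173.772, 600.341, 302.675] pointing down, gripper open.
Joint ranges: [-3, 3], [-0.9, 2.11], [0.09, 2.58], [-1.31, 4.45], [0.11, 2.69], [-2.54, 2.54]. Speed limits (rad/s): [2.39, 2.39, 3.01, 3.14, 3.14, 3.14].

## Interface

Orientations are given as a rotation vector (axis times angle).
In Python, from workcell import readout, vision, close_job gives the robot as it stands.
- The arm moves only by the tool servo_tool, never from a script. Its argument "plan" is a list that holds one entry, the list of rows, each a list of 7 numbers: the gripper command: -1 is fully open, 1 is shut, values between are in proportion, then the shift along the world's x, y, z in units of 40 mm (1.0 is 40 mm), then the turn, a rotation vector about the world's x, y, z in units of 5 degrees (1.0 is 5 degrees). A call has 1 to 5 rows; each row shifts and turns the commanded pose from where the row before left it; what a row does not reach is not made up. A row lasts 1/12 s, in which the tool goes at most 41.7 mm and 7.16 degrees, less where a joint would pass 70% of its speed; a pose out of reach is approached as far as the arm can. A call is refused whole if a number of a shift passes 1 or a number of a turn 1, either way. A call with a gripper value outside its range is refused whole. The fingers move at their own pace and stop on an object; the grip force is fixed at half the most. Time passes only in rows, so rows that do not move let the fingers close. It gives the time, the measured TCP pose, the force, the opening and the grip force at its end, in the units of the state.
- readout.get_obs(): the state, without advancing time (a new reading comes with each control period).
- vision.get_image(name): name is "scene" or "top" or "wrist"; returns the picture (420x560x3 uint8, red, green, blue); there is no depth.
- vision.camera_params(name): a dict with "fx", "fy", "cx", "cy" (pixels), "rvec" (rotation vector, rad) and "tvec" (3), from world to camera coordinates, as OpenCV has them; the wrist camera has in their place "hand_eye" (4x4, takes a point from camera to tool coordinates, whose origin is the TCP and whose axes are the flange's). Camera axes: x right, y down, z forward; pixel columns grow to the right and rows downward; lengths in mm; the calibration is good to about 2 mm. A picture is of the moment at which its call begins: read the wrist's pose just before it. camera_params takes no time and is no camera call.
- close_job(): hands the job in; it is judged then, once.
The state is a dict: "t": time; "qpos": joint angles; "qvel": joint speeds; "joint_torque": joint torques, N m; "ee_pos": TCP position; "orientation": TCP orientation; "ft_force": force on the tool from outside, world axes, zero at the start; "moment": the same for the moment, N m; "width": finger opening in mm; "grasp_force": force on a finger pad.
Only numpy, scipy, OpenCV 4.12 (cv2) and the standard library are available. Lean on these libraries where they do the work, as an engineer would, in place of code of your own. Each camera call takes 0.05 s, during which the arm holds its last target. There are 200 camera calls.

## Task

Put the three loose tealights away: press the thumb tab in front of the round tin so that its lid pops open, and lay them flat in the free places beside the four already there, so that all seven lie in one layer on the tin's floor. Then swing the lid down and press it until it snaps shut, without shifting the matchbox, dish or cup.

Things in the scene. Friction and masses are not known exactly. Their poses are not given: they have to be found in the camera images.
- tin_floor (a point): centre of the inner floor (3 mm above the worktop) of the fixed round grey-enamelled tin, 121 mm across inside, 125 outside, rim 13.5 mm above the worktop. It takes one layer of seven tealights, one in the middle and six round it, with 3 mm to spare in radius; they stand 5.5 mm above the rim. x axis: from the thumb tab in front to the hinge behind; y: along the hinge; z up
- thumb_tab (a point): where to press the thumb tab: top of a ribbed steel tab, 22 mm wide, 13 mm above the worktop, that sticks out of the tin's front to 100 mm from its centre; this point lies 91.5 mm in front of the centre. Pressed straight down 4 to 6 mm with 3 to 4 N it frees the lid; the stop is at 6 mm
- latch (a joint): angle of the thumb tab and its hook, rad: 0 at rest (a spring returns it), grows as the tab is pressed, 0.30 at the stop; the lid is free from about 0.18. The hook stands up to 26 mm above the worktop, 65 to 72 mm in front of the tin's centre
- lid (a joint): angle of the lid, rad: 0 shut under the hook, 1.9 fully open, leaning back past upright. A spring opens it in about a second once the latch lets go and holds it open. It takes about 1 N at the front edge to swing it down and about 8 N on its front half to snap it under the hook; let go before that, it springs open again
- lid_edge (a point): front end of the lid's upper (outer) face, 128 mm from the hinge axis. The lid is a round grey cap 125 mm across, 10.5 mm deep. Shut, its top is 24 mm above the worktop and clears the seated tealights by about 3 mm; open, its edge stands about 131 mm above the worktop, 117 mm behind the tin's centre
- lid_hinge_axis (a point): middle of the lid's hinge axis, 65.5 mm behind the tin's centre, 13.5 mm above the worktop; axes as those of tin_floor. The lid's outer face lies 10.5 mm from this axis
- candle0_c (a point): centre (half-way up) of a tealight candle: plain aluminium cup, 38 mm across, 16 mm high, z axis upright; stands in the middle of the tin from the start
- candle1_c (a point): centre (half-way up) of a tealight candle: plain aluminium cup, 38 mm across, 16 mm high, z axis upright; stands in the tin from the start, one of three side by side between the middle one and the wall, roughly on the hinge side
- candle2_c (a point): centre (half-way up) of a tealight candle: plain aluminium cup, 38 mm across, 16 mm high, z axis upright; stands in the tin from the start, one of three side by side between the middle one and the wall, roughly on the hinge side
- candle3_c (a point): centre (half-way up) of a tealight candle: plain aluminium cup, 38 mm across, 16 mm high, z axis upright; stands in the tin from the start, one of three side by side between the middle one and the wall, roughly on the hinge side
- candle4_c (a point): centre (half-way up) of a tealight candle: plain aluminium cup, 38 mm across, 16 mm high, z axis upright; stands loose on the worktop to the right of the tin, to be put away (a 14 g load)
- candle5_c (a point): centre (half-way up) of a tealight candle: plain aluminium cup, 38 mm across, 16 mm high, z axis upright; stands loose on the worktop to the right of the tin, to be put away (a 14 g load)
- candle6_c (a point): centre (half-way up) of a tealight candle: plain aluminium cup, 38 mm across, 16 mm high, z axis upright; stands loose on the worktop to the right of the tin, to be put away (a 14 g load)
- match_box: matchbox, 53 x 36 x 15 mm, on the worktop, a bystander; origin at its underside
- brown_dish: round brown terracotta dish, 123 mm across, 28 mm high, empty, a bystander; origin at its underside
- white_cup: white espresso cup, 64 mm across (91 with handle), 50 mm high, a bystander; origin at its underside
There are look-alikes about, which are no part of the job. Leave any red look-alike of the part that bears candle4_c alone.

How it is judged:
By the outcome, as a careful person would: the job done as asked, in the order asked, and still so for the second after the job is handed in, with the robot touching nothing.
It also fails if it takes over 72 s, if anything falls off the work surface, if the arm or the gripper's body presses on something with over 40 N, if the wrist force passes 120 N, or if a joint passes its speed limit or range.

## Working session

There is one attempt and no reset: what is moved stays moved. The work goes in short steps, Python scripts to look and compute and a tool call to move; the robot and the scene stay as the last step left them, time stands still between calls to the robot, and variables do not carry over. Pictures are saved under pics/ and viewed, at most 10 in all, crops included, and the job is handed in when it is done.

Besides the shell and the picture viewer there is one more tool, called after ">>>" by a JSON object that holds its "fn" and its "kwargs". servo_tool: Moves the arm, as the interface text tells. Its arguments: {"type":"object","properties":{"plan":{"type":"array"}},"required":["plan"]}

```bash
ls; mkdir -p pics; python3 - <<'E'
from workcell import readout, vision
import cv2
print(readout.get_obs())
for n in("scene","top"):
    cv2.imwrite(f"pics/{n}0.png",vision.get_image(n)[:,:,::-1]);print(vision.camera_params(n))
print(vision.camera_params("wrist"))
E
```

```text
pics
{'t': 0.0, 'qpos': array([ 1.27001297e+00,  4.23840948e-01,  1.63069394e+00, -1.48938341e-06,
        1.08863696e+00, -1.90221074e-02]), 'qvel': array([-1.62232204e-03,  1.56313594e-03, -7.80246587e-05,  1.22891562e-03,
        3.40056014e-04,  3.81652133e-04]), 'joint_torque': array([ 4.40303207e-03, -5.44618857e+01, -2.73676014e+01,  6.45038788e-02,
        2.28476065e-02, -1.22327438e-04]), 'ee_pos': array([173.63628549, 599.93060295, 301.90000234]), 'orientation': array([-4.41090611e-01, -3.11021958e+00,  2.44909175e-03]), 'ft_force': array([-0.68018671, -0.21578044,  0.18856264]), 'moment': array([0.0347814 , 0.00847334, 0.02004591]), 'grasp_force': 0.0, 'width': 87.79567100740566}
{'fx': 496.8017199317763, 'fy': 496.8017199317763, 'cx': 275.46223325476376, 'cy': 214.619793395993, 'rvec': array([ 2.1613303 , -0.48308317,  0.26194301]), 'tvec': array([-552.94661216,  187.74670331,  689.27499549])}
{'fx': 447.865308723884, 'fy': 447.865308723884, 'cx': 270.84389506711994, 'cy': 209.67785855909017, 'rvec': array([ 2.22546063, -1.97723392,  0.19780381]), 'tvec': array([-29.78791541, 606.68252109, 844.82322576])}
{'fx': 350.63818625612384, 'fy': 350.63818625612384, 'cx': 284.662672561984, 'cy': 208.3641142844779, 'hand_eye': array([[-3.95833845e-04, -9.68215605e-01, -2.50116743e-01,
         6.79497438e+01],
       [ 9.99999753e-01, -5.28437611e-04,  4.63014958e-04,
        -8.64378753e-01],
       [-5.80469402e-04, -2.50116498e-01,  9.68215575e-01,
        -8.21953709e+01],
       [ 0.00000000e+00,  0.00000000e+00,  0.00000000e+00,
         1.00000000e+00]])}
```

View pics/top0.png

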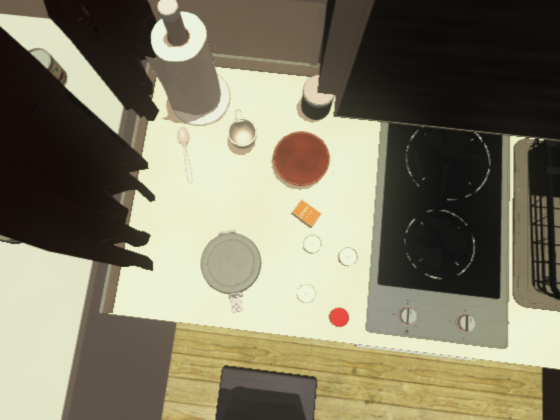

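View pics/scene0.png

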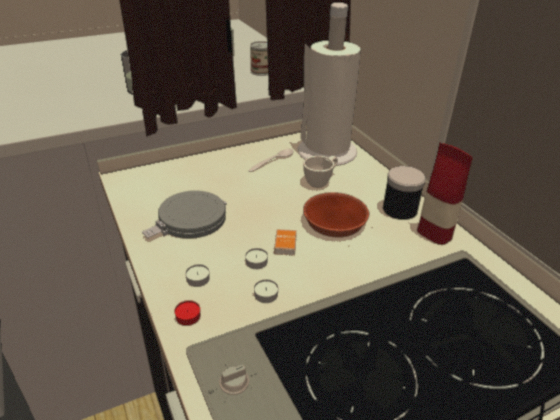

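The top view shows the tin at about (231,263) with its tab at (237,303) and hinge at (227,234). The loose tealights are at (312,244), (347,257) and (306,293). The red look-alike is at (339,317), the matchbox at (306,213), the dish at (301,158) and the cup at (242,133). The scene view agrees.

```bash
cat > h.py <<'E'
import numpy as np, cv2
from scipy.spatial.transform import Rotation as R
from workcell import readout, vision
def cam(n,obs=None):
    p=vision.camera_params(n); K=(p['fx'],p['fy'],p['cx'],p['cy'])
    if n=='wrist':
        H=p['hand_eye']; Rt=R.from_rotvec(obs['orientation']).as_matrix()
        return K,Rt@H[:3,:3],Rt@H[:3,3]+obs['ee_pos']
    r=R.from_rotvec(p['rvec']).as_matrix(); return K,r.T,-r.T@p['tvec']
def cast(c,uv,z):
    K,Rw,o=c; d=Rw@np.array([(uv[0]-K[2])/K[0],(uv[1]-K[3])/K[1],1]); return (o+d*(z-o[2])/d[2]).round(1)
def proj(c,P):
    K,Rw,o=c; q=Rw.T@(np.array(P)-o); return np.array([K[0]*q[0]/q[2]+K[2],K[1]*q[1]/q[2]+K[3]]).round(1)
E
python3 - <<'E'
from h import *
c=cam('top'); print('cam',c[2])
for n,uv,z in [('tin',(231,263),24),('tab',(237,303),13),('hinge',(227,234),13),('c',(312,244),16),('c',(347,257),16),('c',(306,293),16),('red',(339,317),16),('mb',(306,213),15),('dish',(301,158),28),('cup',(242,133),50),('base',(265,395),0),('left wall',(118,263),0),('towel',(200,95),0)]: print(n,cast(c,uv,z))
print(proj(c,(0,0,0)),proj(c,(173,600,220)))
c=cam('scene')
for n,uv,z in [('tin',(192,212),24),('tab',(153,232),13),('c',(257,257),16),('c',(266,290),16),('c',(198,273),16)]: print(n,cast(c,uv,z))
print(proj(c,(173,600,220)))
E
```

```text
cam [422.0824271   14.51232681 950.95378499]
tin [492.7 111.4  24. ]
tab [413.9  89.2  13. ]
hinge [553.2 129.3  13. ]
c [552.7 -51.2  16. ]
c [ 534.2 -126.3   16. ]
c [450.6 -49.   16. ]
red [ 410.9 -120.4   16. ]
mb [617.4 -31.9  15. ]
dish [733.8  -8.2  28. ]
cup [767.3 123.1  50. ]
base [242.2  10.6   0. ]
left wall [466.3 352.    0. ]
towel [866.8 237.    0. ]
[255.1 531.3] [-127.   422.7]
tin [488.6  99.   24. ]
tab [410.4  84.4  13. ]
c [550.4 -58.6  16. ]
c [ 531.7 -135.4   16. ]
c [448.5 -54.6  16. ]
[-31.8  47.8]
```

```bash
python3 - <<'E'
from h import *
def ray(c,uv):
    K,Rw,o=c; d=Rw@np.array([(uv[0]-K[2])/K[0],(uv[1]-K[3])/K[1],1]); return o,d/np.linalg.norm(d)
t=cam('top');s=cam('scene'); print('scene cam',s[2])
for a in [(152,265),(152,196),(145,160),(155,115)]:
  for b in [(150,133),(205,125),(235,108),(300,117),(270,105)]:
    (o1,d1),(o2,d2)=ray(t,a),ray(s,b)
    k=np.linalg.lstsq(np.c_[d1,-d2],o2-o1,rcond=None)[0]
    p,q=o1+k[0]*d1,o2+k[1]*d2
    print(a,b,((p+q)/2).round(),np.linalg.norm(p-q).round())
S=vision.get_image("scene");T=vision.get_image("top")
im=np.hstack([cv2.resize(T[60:340,100:380],(560,560))]) 
cv2.imwrite('pics/t1.png',im[:,:,::-1])
E
```

```text
scene cam [ 300.38668137 -637.46831396  565.24400948]
(152, 265) (150, 133) [462. 245. 124.] 4.0
(152, 265) (205, 125) [512. 224. 139.] 102.0
(152, 265) (235, 108) [534. 196. 186.] 158.0
(152, 265) (300, 117) [577. 147. 200.] 277.0
(152, 265) (270, 105) [558. 169. 207.] 222.0
(152, 196) (150, 133) [529. 271. 119.] 128.0
(152, 196) (205, 125) [589. 275. 104.] 16.0
(152, 196) (235, 108) [614. 256. 140.] 51.0
(152, 196) (300, 117) [674. 226. 124.] 182.0
(152, 196) (270, 105) [645. 237. 148.] 122.0
(145, 160) (150, 133) [562. 288. 126.] 192.0
(145, 160) (205, 125) [631. 309.  92.] 79.0
(145, 160) (235, 108) [660. 296. 120.] 7.0
(145, 160) (300, 117) [735. 281.  84.] 131.0
(145, 160) (270, 105) [697. 285. 118.] 68.0
(155, 115) (150, 133) [588. 253. 174.] 274.0
(155, 115) (205, 125) [668. 292. 119.] 169.0
(155, 115) (235, 108) [703. 293. 131.] 95.0
(155, 115) (300, 117) [800. 305.  62.] 39.0
(155, 115) (270, 105) [750. 296. 113.] 21.0
```

View pics/t1.png

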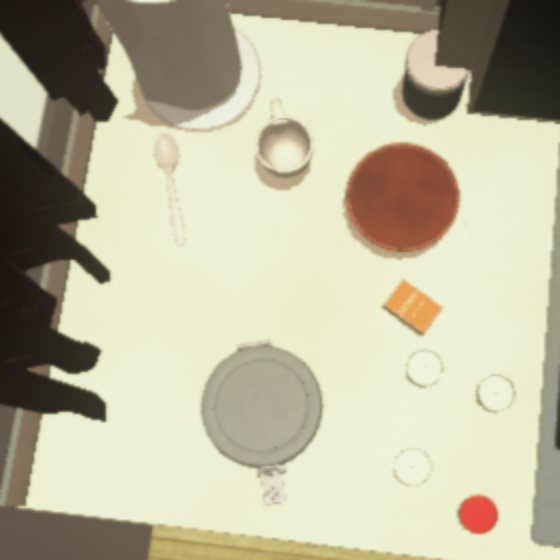

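The crop confirms this. A dark curtain also hangs over the left side, with tips at y≈245–300 and z≈100–130 for x>460. I'll come in round the front of it.

>>> {"fn": "servo_tool", "kwargs": {"plan": [[[-1,0.41,-0.97,0,0,0,0.4],[-1,0.41,-0.97,0,0,0,0.4],[-1,0.41,-0.97,0,0,0,0.4],[-1,0.41,-0.97,0,0,0,0.4],[-1,0.41,-0.97,0,0,0,0.4]]]}}

```text
t: 0.62
ee_pos: [255.0, 406.6, 302.5]
orientation: [-0.165, -3.137, 0.0]
ft_force: [1.5, 0.3, -0.2]
width: 87.7
grasp_force: 0.0
```

>>> {"fn": "servo_tool", "kwargs": {"plan": [[[-1,0.41,-0.97,0,0,0,0.4],[-1,0.41,-0.97,0,0,0,0.4],[-1,0.41,-0.97,0,0,0,0.4],[-1,0.41,-0.97,0,0,0,0.4],[-1,0.41,-0.97,0,0,0,0.4]]]}}

```text
t: 1.03
ee_pos: [336.2, 214.7, 302.8]
orientation: [-0.109, 3.139, 0.0]
ft_force: [0.9, 0.3, 0.6]
width: 88.0
grasp_force: 0.0
```

>>> {"fn": "servo_tool", "kwargs": {"plan": [[[-1,0.41,-0.97,0,0,0,0.4],[-1,0.41,-0.97,0,0,0,0.4],[-1,0.41,-0.97,0,0,0,0.4],[-1,0.41,-0.97,0,0,0,0.4],[1,0.6,-0.3,0.3,0,0,0.4]]]}}

```text
t: 1.45
ee_pos: [422.9, 47.0, 313.1]
orientation: [0.377, -3.114, 0.001]
ft_force: [0.0, 0.7, -0.5]
width: 83.9
grasp_force: 0.0
```

>>> {"fn": "servo_tool", "kwargs": {"plan": [[[1,0.6,-0.3,0.3,0,0,0.4],[1,0.2,0,0,0,0,0],[1,0,0,0,0,0,0]]]}}

```text
t: 1.7
ee_pos: [458.5, 38.6, 327.0]
orientation: [-0.429, 3.11, 0.0]
ft_force: [-0.7, -0.2, 0.5]
width: 64.7
grasp_force: 0.0
```

```bash
python3 - <<'E'
from h import *
o=readout.get_obs();print(o['t'],o['ee_pos'],o['orientation'],o['qpos'].round(2),o['ft_force'])
I=vision.get_image('wrist');cv2.imwrite('pics/w1.png',I[:,:,::-1])
np.save('w1.npy',I);np.save('w1o.npy',np.r_[o['ee_pos'],o['orientation']])
E
```

```text
1.7 [458.52925453  38.57170663 326.97829358] [-4.28655397e-01  3.11035397e+00  3.43802182e-05] [ 0.06  0.14  1.96  0.    1.04 -1.79] [-0.7300363  -0.23306835  0.51848516]
```

View pics/w1.png

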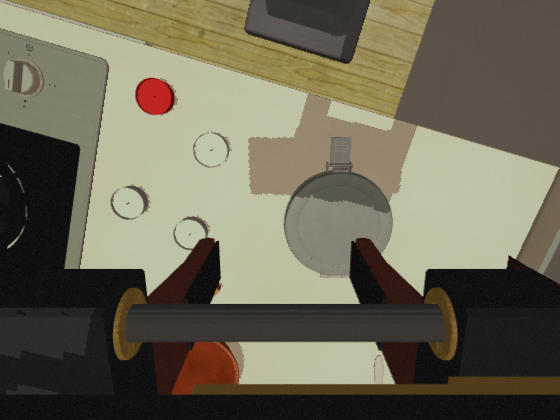

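The wrist view shows the lid centred near (338,222), the tab near (341,145) and the hinge near (336,275). The candles are at (211,150), (129,202) and (190,234), and the red one is at (155,97).

```bash
python3 - <<'E'
from h import *
I=np.load('w1.npy');v=np.load('w1o.npy');c=cam('wrist',dict(ee_pos=v[:3],orientation=v[3:]))
g=cv2.GaussianBlur(cv2.cvtColor(I,cv2.COLOR_RGB2GRAY),(5,5),0)
for (x,y),r0,r1 in [((338,222),48,60),((211,150),14,21),((129,202),14,21),((190,234),14,21)]:
    h=cv2.HoughCircles(g[y-75:y+75,x-75:x+75],cv2.HOUGH_GRADIENT,1.0,30,param1=80,param2=12,minRadius=r0,maxRadius=r1)
    for q in (h[0] if h is not None else []):
        u=(x-75+q[0],y-75+q[1])
        if np.hypot(u[0]-x,u[1]-y)<12: print((x,y),u,q[2],cast(c,u,24 if r0>30 else 16))
for n,u,z in [('tab top corner',(331,138),13),('tab',(351,138),13),('tab mid',(341,150),13),('hook',(340,166),26),('hinge',(337,275),15),('red',(155,97),16)]: print(n,cast(c,u,z))
for n in('top',):
    T=vision.get_image(n);c=cam(n);g=cv2.GaussianBlur(cv2.cvtColor(T,cv2.COLOR_RGB2GRAY),(3,3),0)
    for (x,y),r0,r1 in [((231,263),26,33),((312,244),8,12),((347,257),8,12),((306,293),8,12)]:
      h=cv2.HoughCircles(cv2.resize(g[y-40:y+40,x-40:x+40],None,fx=4,fy=4,interpolation=cv2.INTER_CUBIC),cv2.HOUGH_GRADIENT,1.0,400,param1=60,param2=10,minRadius=r0*4,maxRadius=r1*4)
      q=h[0][0]; u=(x-40+q[0]/4,y-40+q[1]/4); print(n,(x,y),u,q[2]/4,cast(c,u,24 if r0>20 else 16))
E
```

```text
(338, 222) (np.float32(337.5), np.float32(224.5)) 54.9 [491.3 110.   24. ]
(211, 150) (np.float32(210.5), np.float32(149.5)) 15.5 [448.6 -50.5  16. ]
(129, 202) (np.float32(129.5), np.float32(200.5)) 16.6 [ 530.6 -127.6   16. ]
(190, 234) (np.float32(190.5), np.float32(231.5)) 15.5 [548.4 -52.3  16. ]
tab top corner [400.5  74.9  13. ]
tab [394.5  96.2  13. ]
tab mid [410.1  89.6  13. ]
hook [426.3  91.6  26. ]
hinge [555.3 131.3  15. ]
red [ 410.2 -119.9   16. ]
top (231, 263) (np.float32(223.375), np.float32(245.625)) 31.125 [526.5 132.1  24. ]
top (312, 244) (np.float32(306.625), np.float32(269.125)) 10.2 [499.2 -45.3  16. ]
top (347, 257) (np.float32(319.625), np.float32(282.375)) 8.95 [475.4 -74.7  16. ]
top (306, 293) (np.float32(338.125), np.float32(317.125)) 9.625 [ 410.4 -118.7   16. ]
```

>>> {"fn": "servo_tool", "kwargs": {"plan": [[[1,-0.23,0.19,-0.9,0,0,0],[1,-0.23,0.19,-0.9,0,0,0],[1,-0.23,0.19,-0.9,0,0,0],[1,-0.23,0.19,-0.9,0,0,0],[1,-0.23,0.19,-0.9,0,0,0]]]}}

```text
t: 2.22
ee_pos: [408.3, 78.1, 145.4]
orientation: [0.435, -3.111, -0.0]
ft_force: [-0.0, -0.2, -0.0]
width: 23.3
grasp_force: 0.0
```

>>> {"fn": "servo_tool", "kwargs": {"plan": [[[1,-0.23,0.2,-0.9,0,0,0],[1,0,0,0,0,0,0],[1,0,0,0,0,0,0],[1,0,0,0,0,0,0]]]}}

```text
t: 2.55
ee_pos: [401.9, 85.5, 111.9]
orientation: [-0.435, 3.111, 0.0]
ft_force: [0.5, -1.1, -0.2]
width: 0.7
grasp_force: 0.0
```

>>> {"fn": "servo_tool", "kwargs": {"plan": [[[1,0.02,0,-0.4,0,0,0],[1,0,0,-0.05,0,0,0],[1,0,0,-0.04,0,0,0],[1,0,0,-0.04,0,0,0]]]}}

```text
t: 2.88
ee_pos: [403.3, 85.0, 91.1]
orientation: [-0.432, 3.109, 0.0]
ft_force: [-1.3, 0.2, 1.4]
width: 0.2
grasp_force: 1.1
```

>>> {"fn": "servo_tool", "kwargs": {"plan": [[[1,0,0,-0.03,0,0,0],[1,0,0,-0.03,0,0,0],[1,0,0,0,0,0,0]]]}}

```text
t: 3.13
ee_pos: [402.8, 84.9, 87.7]
orientation: [-0.433, 3.111, -0.0]
ft_force: [-0.7, -2.3, 10.2]
width: 0.6
grasp_force: 5.3
```

>>> {"fn": "servo_tool", "kwargs": {"plan": [[[-0.27,0,0,0.3,0,0,0],[-0.27,0,0,0.9,0,0,0],[-0.27,0,0,1,0,0,0],[-0.27,0,0,1,0,0,0],[-0.27,0.2,-0.4,1,0,0,0]]]}}

```text
t: 3.55
ee_pos: [408.9, 70.6, 255.2]
orientation: [0.435, -3.111, -0.001]
ft_force: [1.2, -0.3, -0.6]
width: 30.2
grasp_force: 0.0
```

>>> {"fn": "servo_tool", "kwargs": {"plan": [[[-0.27,0.2,-0.4,0.8,0,0,0],[-0.27,0,0,0,0,0,0],[-0.27,0,0,0,0,0,0]]]}}

```text
t: 3.8
ee_pos: [419.2, 53.5, 287.0]
orientation: [-0.43, 3.107, -0.0]
ft_force: [-0.3, 0.2, -0.9]
width: 50.3
grasp_force: 0.0
```

```bash
python3 - <<'E'
from h import *
o=readout.get_obs();print(o['t'],o['ee_pos'],o['orientation'],o['qpos'].round(2),o['ft_force'])
I=vision.get_image('wrist');cv2.imwrite('pics/w2.png',I[:,:,::-1])
np.save('w2.npy',I);np.save('w2o.npy',np.r_[o['ee_pos'],o['orientation']])
E
```

```text
3.8 [419.2295807   53.45090556 287.04955466] [-4.30118948e-01  3.10650468e+00 -1.92249155e-04] [ 0.1   0.14  2.07  0.    0.92 -1.75] [-0.30780183  0.1794698  -0.90016706]
```

View pics/w2.png

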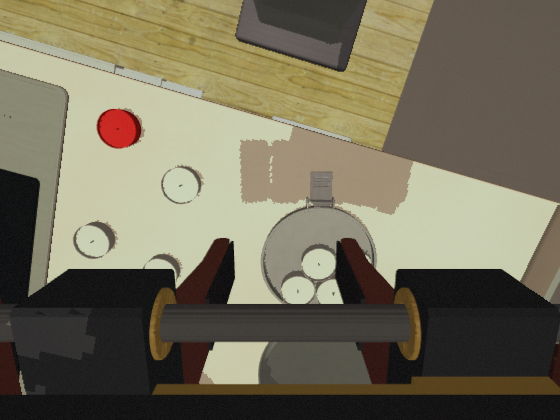

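The lid is open. The middle candle is at (318,264), one back candle is at (298,291) and another at about (331,292). The third is hidden by the right finger, so the free places are at the front.

```bash
python3 - <<'E'
from h import *
v=np.load('w2o.npy');c=cam('wrist',dict(ee_pos=v[:3],orientation=v[3:]))
I=np.load('w2.npy')
print('tin rim bbox', cast(c,(319,262),13.5),cast(c,(263,258),13.5),cast(c,(376,258),13.5),cast(c,(319,206),13.5))
A=cast(c,(318.5,264),19)
x=np.array([np.cos(np.radians(16)),np.sin(np.radians(16))]);y=np.array([-x[1],x[0]])
for u in [(318.5,264),(298,291),(331,292)]:
    p=cast(c,u,19); d=(p-A)[:2]; d2=(p[:2]-[491,110]); print(p,'rel0',d@x,d@y,np.degrees(np.arctan2(d@y,d@x)),'relc',d2@x,d2@y)
for u in [(181,185),(94,240),(163,271)]: print('loose',cast(c,u,16))
w=I[240:310,262:360];w=cv2.resize(w,None,fx=6,fy=6,interpolation=cv2.INTER_CUBIC);cv2.imwrite('pics/w2c.png',w[:,:,::-1])
t=vision.get_image('top')[215:315,180:350];cv2.imwrite('pics/t3.png',cv2.resize(t,None,fx=4.5,fy=4.5,interpolation=cv2.INTER_CUBIC)[:,:,::-1])
E
```

```text
tin rim bbox [491.8 111.9  13.5] [503.8  51.8  13.5] [470.4 170.2  13.5] [431.4  93.3  13.5]
[492.  110.9  19. ] rel0 0.0 0.0 0.0 relc 1.2093353161736198 0.5894981705274933
[528.8  98.6  19. ] rel0 31.984090933980994 -21.96697355410689 -34.48164463940734 relc 33.193426250154616 -21.377475383579398
[520.1 134.   19. ] rel0 33.37867657523946 14.459735477717478 23.422394893342428 relc 34.58801189141308 15.049233648244972
loose [448.  -49.6  16. ]
loose [ 531.8 -127.1   16. ]
loose [547.2 -49.6  16. ]
```

View pics/w2c.png

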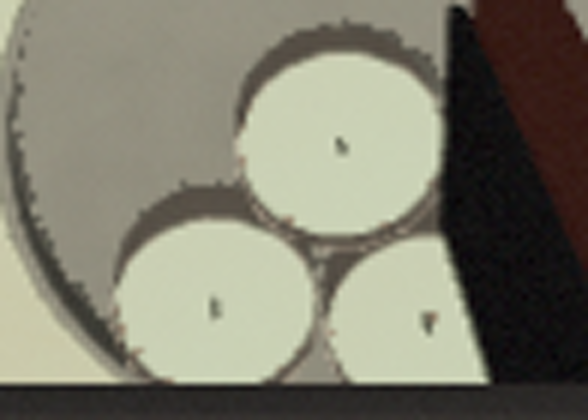

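The two visible back candles lie at −35° and +25° about the tin axis, and the hidden third is presumably at about +86°. That leaves −95°, −155° and +146° free. Picking the first candle.

>>> {"fn": "servo_tool", "kwargs": {"plan": [[[-0.27,0.18,-0.6,-0.9,0,0,0],[-0.27,0.18,-0.6,-0.95,0,0,0],[-0.27,0.18,-0.6,-0.95,0,0,0],[-0.27,0.18,-0.6,-0.9,0,0,0],[-0.27,0.01,-0.18,-0.5,0,0,0]]]}}

```text
t: 4.32
ee_pos: [443.7, -44.1, 122.7]
orientation: [0.432, -3.106, -0.002]
ft_force: [-0.7, -0.4, -0.3]
width: 55.8
grasp_force: 0.0
```

>>> {"fn": "servo_tool", "kwargs": {"plan": [[[-0.27,0,0,0,0,0,0],[-0.27,0,0,0,0,0,0]]]}}

```text
t: 4.48
ee_pos: [443.3, -42.5, 125.1]
orientation: [0.431, -3.106, -0.003]
ft_force: [0.4, -0.1, 0.5]
width: 55.9
grasp_force: 0.0
```

```bash
python3 - <<'E'
from h import *
t=vision.get_image('top')
cv2.imwrite('pics/t3.png',cv2.resize(t[205:325,190:350],None,fx=4.5,fy=4.5,interpolation=cv2.INTER_CUBIC)[:,:,::-1])
E
```

```text
(no output)
```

View pics/t3.png

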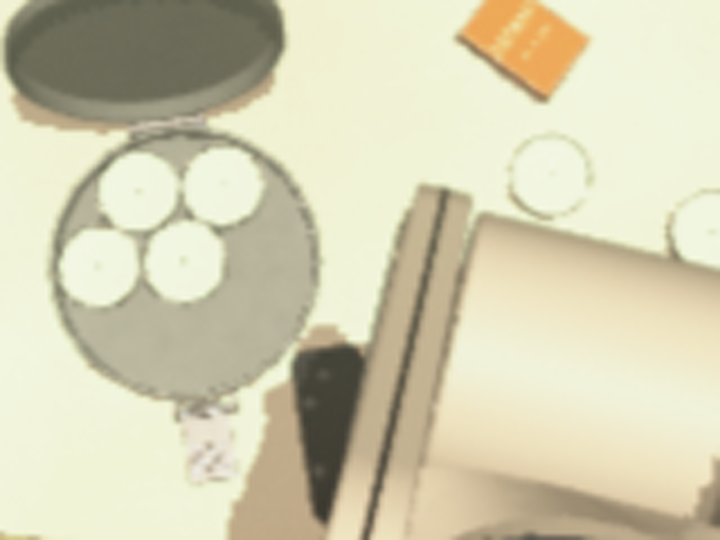

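The top view confirms three back candles, with the third at about +86°, and three free front places. Now lowering to grasp.

>>> {"fn": "servo_tool", "kwargs": {"plan": [[[-0.27,0.12,-0.19,-0.4,0,0,0],[-0.27,0,0,-0.45,0,0,0],[-0.27,0,0,0,0,0,0]]]}}

```text
t: 4.78
ee_pos: [449.8, -49.6, 92.7]
orientation: [0.435, -3.11, -0.0]
ft_force: [-0.8, 0.2, -0.1]
width: 55.7
grasp_force: 0.0
```

>>> {"fn": "servo_tool", "kwargs": {"plan": [[[-0.27,-0.03,0,-0.06,0,0,0],[1,0,0,0,0,0,0],[1,0,0,0,0,0,0],[1,0,0,0,0,0,0],[1,0,0,0,0,0,0]]]}}

```text
t: 5.2
ee_pos: [449.4, -50.4, 91.7]
orientation: [-0.433, 3.11, -0.0]
ft_force: [-0.3, 2.1, 7.3]
width: 36.5
grasp_force: 30.0
```

>>> {"fn": "servo_tool", "kwargs": {"plan": [[[1,0,0,0,0,0,0],[1,0,0,0.6,0,0,0],[1,0,0,0.3,0,0,0],[1,0,0,0,0,0,0]]]}}

```text
t: 5.53
ee_pos: [450.2, -50.7, 128.8]
orientation: [-0.433, 3.108, -0.002]
ft_force: [-0.3, 0.4, -0.4]
width: 36.6
grasp_force: 30.0
```

>>> {"fn": "servo_tool", "kwargs": {"plan": [[[1,0.3,0.75,0,0,0,0],[1,0.3,0.75,0,0,0,0],[1,0.3,0.75,0,0,0,0],[1,0.3,0.75,0,0,0,0],[1,0,0.05,-0.2,0,0,0]]]}}

```text
t: 5.95
ee_pos: [500.2, 75.2, 119.6]
orientation: [-0.437, 3.105, 0.001]
ft_force: [-0.4, 0.6, 0.8]
width: 36.5
grasp_force: 30.0
```

>>> {"fn": "servo_tool", "kwargs": {"plan": [[[1,0,0,-0.2,0,0,0],[1,0,0,0,0,0,0],[1,0,0,0,0,0,0]]]}}

```text
t: 6.2
ee_pos: [495.6, 70.6, 109.7]
orientation: [0.432, -3.109, 0.0]
ft_force: [0.3, 0.9, 0.1]
width: 36.7
grasp_force: 30.0
```

```bash
python3 - <<'E'
from h import *
o=readout.get_obs();print(o['t'],o['ee_pos'],o['orientation'],o['ft_force'])
I=vision.get_image('wrist');c=cam('wrist',o)
for P in [(492,111,19),(528.8,98.6,19),(498.8,71.2,23)]:print(proj(c,P))
cv2.imwrite('pics/w3.png',I[:,:,::-1])
E
```

```text
6.2 [495.60435223  70.55346886 109.67223525] [ 4.31746706e-01 -3.10870262e+00  9.67661586e-05] [0.31803776 0.86953672 0.13909537]
[360.9 265.7]
[318.2 319.4]
[285.4 261.2]
```

View pics/w3.png

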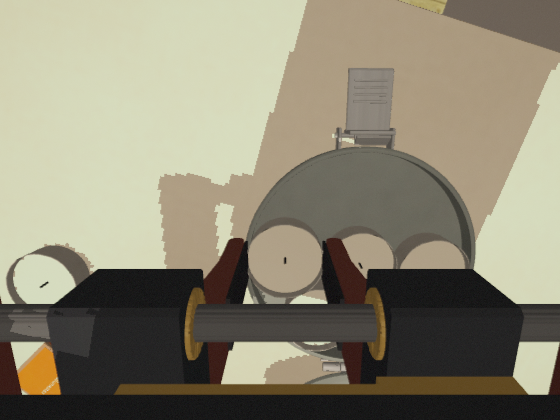

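The held candle's wick is at (285,260) and the middle one's is at (361,265), which matches its predicted (360.9,265.7). The tin rim and hook are clear.

```bash
python3 - <<'E'
from h import *
o=readout.get_obs();c=cam('wrist',o);print(o['ee_pos'],cast(c,(285.3,259.5),34),cast(c,(361,265),19),cast(c,(430,270),19))
for r,z in((60.5,13.5),):
  for a in(200,180,160,0+100): print(a,proj(c,(491.5+r*np.cos(np.radians(a+16)),110.5+r*np.sin(np.radians(a+16)),z)))
E
```

```text
[495.97572391  70.44126553 110.12334155] [494.1  69.6  34. ] [492.2 111.   19. ] [484.9 147.4  19. ]
200 [323.  155.2]
180 [364.2 147.7]
160 [404.7 154.8]
100 [469.8 241. ]
```

>>> {"fn": "servo_tool", "kwargs": {"plan": [[[1,0.12,0.04,0,0,0,0],[1,0,0,-0.12,0,0,0],[1,0,0,0,0,0,0]]]}}

```text
t: 6.5
ee_pos: [502.0, 72.6, 105.6]
orientation: [-0.432, 3.112, -0.0]
ft_force: [-0.2, -0.1, 0.3]
width: 36.7
grasp_force: 30.0
```

>>> {"fn": "servo_tool", "kwargs": {"plan": [[[1,-0.02,0,-0.08,0,0,0],[1,0,0,-0.05,0,0,0],[1,0,0,0,0,0,0]]]}}

```text
t: 6.75
ee_pos: [500.5, 73.0, 100.3]
orientation: [0.433, -3.111, 0.0]
ft_force: [-0.4, 0.4, -0.1]
width: 36.6
grasp_force: 30.0
```

>>> {"fn": "servo_tool", "kwargs": {"plan": [[[-0.27,0,-0.02,0,0,0,0],[-0.27,0,0,0,0,0,0],[-0.27,0,0,0,0,0,0],[-0.27,0,0,0.4,0,0,0],[-0.27,0,0,0.6,0,0,0]]]}}

```text
t: 7.17
ee_pos: [499.6, 72.1, 139.6]
orientation: [0.433, -3.107, -0.0]
ft_force: [0.9, 0.0, -0.1]
width: 55.4
grasp_force: 0.0
```

>>> {"fn": "servo_tool", "kwargs": {"plan": [[[-0.27,0.2,-0.8,0.2,0,0,0],[-0.27,0.2,-0.8,0,0,0,0],[-0.27,0.2,-0.8,-0.1,0,0,0],[-0.27,0.2,-0.4,-0.1,0,0,0],[-0.27,0,0,0,0,0,0]]]}}

```text
t: 7.58
ee_pos: [534.4, -42.5, 140.8]
orientation: [-0.428, 3.11, -0.001]
ft_force: [-0.0, 0.4, 0.8]
width: 55.9
grasp_force: 0.0
```

```bash
python3 - <<'E'
from h import *
o=readout.get_obs();c=cam('wrist',o);print(o['ee_pos'])
I=vision.get_image('wrist')
t=vision.get_image('top')
for P in [(531.5,-127.3,16),(548,-51,16),(498.8,71.2,19)]:print(proj(c,P))
cv2.imwrite('pics/w4.png',np.hstack([cv2.resize(I,(480,360)),cv2.resize(t[225:305,195:265],(315,360),interpolation=cv2.INTER_CUBIC)])[:,:,::-1])
E
```

```text
[534.35385892 -42.50937516 140.80952479]
[151.6 190.7]
[267.  247.7]
[481.5 227.3]
```

View pics/w4.png

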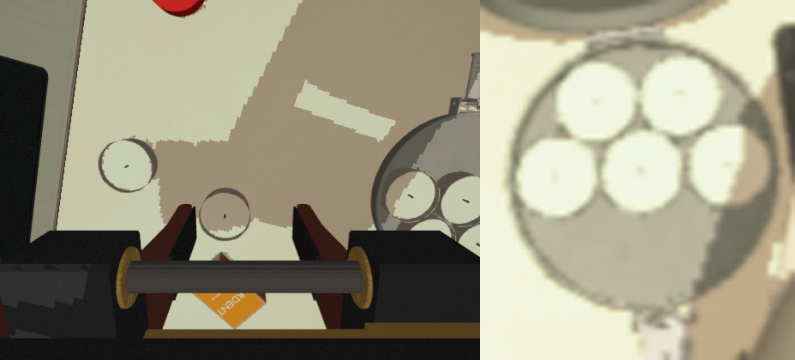

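The first candle is seated in its place: the top view shows five in one layer. The next loose candle's wick is at (225,214) in the half-panel, which puts it at about (549,−53).

>>> {"fn": "servo_tool", "kwargs": {"plan": [[[-0.27,0.37,-0.26,-0.1,0,0,0],[-0.27,0,0,-0.5,0,0,0],[-0.27,0,0,-0.5,0,0,0],[-0.27,0,0,-0.13,0,0,0],[-0.27,0,0,0,0,0,0]]]}}

```text
t: 8.1
ee_pos: [546.2, -48.8, 90.3]
orientation: [0.435, -3.108, -0.002]
ft_force: [-1.2, -0.1, 0.2]
width: 55.7
grasp_force: 0.0
```

>>> {"fn": "servo_tool", "kwargs": {"plan": [[[-0.27,0.06,-0.09,0.02,0,0,0],[1,0,0,0,0,0,0],[1,0,0,0,0,0,0],[1,0,0,0,0,0,0],[1,0,0,0,0,0,0]]]}}

```text
t: 8.52
ee_pos: [550.6, -53.7, 93.2]
orientation: [-0.433, 3.11, -0.0]
ft_force: [-0.7, 1.3, 4.3]
width: 36.1
grasp_force: 30.0
```

>>> {"fn": "servo_tool", "kwargs": {"plan": [[[1,0,0,0,0,0,0],[1,0,0,0.6,0,0,0],[1,0,0,0.5,0,0,0],[1,0,0,0,0,0,0]]]}}

```text
t: 8.85
ee_pos: [551.8, -54.0, 139.4]
orientation: [-0.433, 3.107, -0.002]
ft_force: [0.8, 0.1, -0.3]
width: 35.9
grasp_force: 30.0
```

>>> {"fn": "servo_tool", "kwargs": {"plan": [[[1,-0.49,0.88,0,0,0,0],[1,-0.49,0.88,0,0,0,0],[1,-0.49,0.88,0,0,0,0],[1,-0.49,0.88,0,0,0,0],[1,-0.49,0.88,0,0,0,0]]]}}

```text
t: 9.27
ee_pos: [450.8, 123.3, 136.0]
orientation: [0.432, -3.112, 0.0]
ft_force: [0.9, 0.6, -0.6]
width: 36.1
grasp_force: 30.0
```

>>> {"fn": "servo_tool", "kwargs": {"plan": [[[1,0,0,-0.4,0,0,0],[1,0,0,-0.3,0,0,0],[1,0,0,0,0,0,0],[1,0,0,0,0,0,0]]]}}

```text
t: 9.6
ee_pos: [451.6, 122.3, 107.8]
orientation: [0.433, -3.11, 0.0]
ft_force: [-0.1, -0.3, 0.1]
width: 36.2
grasp_force: 30.0
```

```bash
python3 - <<'E'
from h import *
o=readout.get_obs();c=cam('wrist',o);print(o['ee_pos'],o['width'],o['grasp_force'])
I=vision.get_image('wrist');g=I
cv2.imwrite('pics/w5.png',I[:,:,::-1])
for P in [(453.5,122.9,19),(492,111,19),(498.8,71.2,19),(o['ee_pos'][0],o['ee_pos'][1],36)]:print(proj(c,P))
g=cv2.cvtColor(I,cv2.COLOR_RGB2GRAY); u=proj(c,(o['ee_pos'][0],o['ee_pos'][1],36)).astype(int)
w=g[u[1]-15:u[1]+16,u[0]-15:u[0]+16].astype(int); k=np.argwhere(w<w.min()+25); print('wick',u-15+k.mean(0)[::-1],len(k),w.min(),np.median(w))
E
```

```text
[451.62733056 122.26349961 107.75362375] 36.16202497784477 29.99997764825821
[286.1 257.1]
[245.8 314.9]
[171.7 307.8]
[286. 267.]
wick [285. 263.] 5 20 162.0
```

View pics/w5.png

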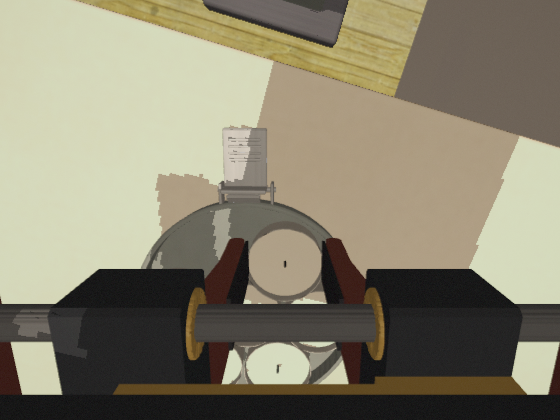

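The held candle's wick is at (285,263), centred on the tool axis. It needs about +2 mm in x, then lowering.

>>> {"fn": "servo_tool", "kwargs": {"plan": [[[1,0.05,0.01,-0.08,0,0,0],[1,0,0,-0.09,0,0,0],[1,0,0,0,0,0,0]]]}}

```text
t: 9.9
ee_pos: [454.4, 122.3, 101.4]
orientation: [-0.432, 3.112, 0.0]
ft_force: [0.2, 0.4, -0.2]
width: 36.1
grasp_force: 30.0
```

>>> {"fn": "servo_tool", "kwargs": {"plan": [[[1,-0.02,0,-0.02,0,0,0],[-0.27,0,0,0,0,0,0],[-0.27,0,0,0,0,0,0],[-0.27,0,0,0,0,0,0],[-0.27,0,0,0.5,0,0,0]]]}}

```text
t: 10.32
ee_pos: [451.8, 122.3, 118.8]
orientation: [0.433, -3.107, 0.001]
ft_force: [0.1, -0.0, -0.3]
width: 55.1
grasp_force: 0.0
```

>>> {"fn": "servo_tool", "kwargs": {"plan": [[[-0.27,0,0,0.6,0,0,0],[-0.27,0.28,-0.9,0,0,0,0],[-0.27,0.28,-0.9,0,0,0,0],[-0.27,0.28,-0.9,0,0,0,0],[-0.27,0.28,-0.9,0,0,0,0]]]}}

```text
t: 10.73
ee_pos: [498.5, -22.6, 145.2]
orientation: [-0.435, 3.111, -0.0]
ft_force: [0.7, 0.4, -0.4]
width: 55.8
grasp_force: 0.0
```

>>> {"fn": "servo_tool", "kwargs": {"plan": [[[-0.27,0.28,-0.9,0,0,0,0],[-0.27,0.28,-0.9,-0.2,0,0,0],[-0.27,0.26,-0.85,-0.2,0,0,0],[-0.27,0,0,0,0,0,0],[-0.27,0,0,0,0,0,0]]]}}

```text
t: 11.15
ee_pos: [530.9, -128.8, 128.4]
orientation: [0.428, -3.112, -0.0]
ft_force: [-0.8, -0.9, 0.3]
width: 56.0
grasp_force: 0.0
```

```bash
python3 - <<'E'
from h import *
o=readout.get_obs();c=cam('wrist',o);print(o['ee_pos'])
I=vision.get_image('wrist');t=vision.get_image('top')
u=proj(c,(533.7,-128.7,16)).astype(int)
g=cv2.cvtColor(I,cv2.COLOR_RGB2GRAY)
w=g[u[1]-18:u[1]+19,u[0]-18:u[0]+19].astype(int); k=np.argwhere(w<w.min()+25);q=u-18+k.mean(0)[::-1]; print('wick',u,q,len(k),cast(c,q,16))
cv2.imwrite('pics/w6.png',np.hstack([cv2.resize(I,(480,360)),cv2.resize(t[225:305,195:265],(315,360),interpolation=cv2.INTER_CUBIC)])[:,:,::-1])
E
```

```text
[ 530.93686677 -128.81804272  128.36913488]
wick [284 242] [281.33333333 242.16666667] 6 [ 534.  -130.7   16. ]
```

View pics/w6.png

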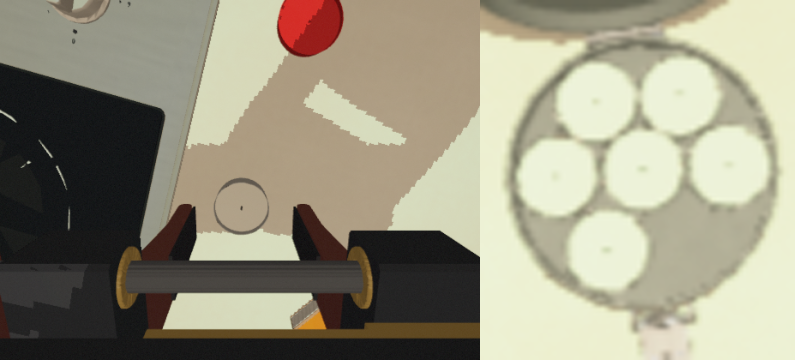

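Six candles now lie in the tin with a clear gap at the front right. The last loose candle's wick is at (241,207) in the panel, which is (534,−130.5).

>>> {"fn": "servo_tool", "kwargs": {"plan": [[[-0.27,0.08,-0.04,-0.5,0,0,0],[-0.27,0,0,-0.37,0,0,0],[-0.27,0,0,0,0,0,0],[-0.27,0,0,0,0,0,0]]]}}

```text
t: 11.58
ee_pos: [533.4, -127.4, 93.7]
orientation: [0.436, -3.109, -0.001]
ft_force: [1.0, 0.6, 0.1]
width: 56.0
grasp_force: 0.0
```

>>> {"fn": "servo_tool", "kwargs": {"plan": [[[-0.27,0,-0.06,-0.06,0,0,0],[1,0,0,0,0,0,0],[1,0,0,0,0,0,0],[1,0,0,0,0,0,0],[1,0,0,0,0,0,0]]]}}

```text
t: 12.0
ee_pos: [534.4, -131.3, 92.1]
orientation: [-0.433, 3.111, -0.0]
ft_force: [-0.3, 0.7, 2.3]
width: 36.5
grasp_force: 30.0
```

>>> {"fn": "servo_tool", "kwargs": {"plan": [[[1,0,0,0,0,0,0],[1,0,0,0.6,0,0,0],[1,0,0,0.5,0,0,0],[1,0,0,0,0,0,0]]]}}

```text
t: 12.33
ee_pos: [535.8, -131.8, 138.5]
orientation: [-0.432, 3.107, -0.003]
ft_force: [0.6, -0.1, -0.9]
width: 36.5
grasp_force: 30.0
```

>>> {"fn": "servo_tool", "kwargs": {"plan": [[[1,-0.31,0.9,0,0,0,0],[1,-0.31,0.9,0,0,0,0],[1,-0.31,0.9,0,0,0,0],[1,-0.31,0.9,0,0,0,0],[1,-0.31,0.9,0,0,0,0]]]}}

```text
t: 12.75
ee_pos: [471.1, 49.9, 135.1]
orientation: [0.432, -3.111, 0.0]
ft_force: [0.9, 0.7, 0.4]
width: 36.5
grasp_force: 30.0
```

>>> {"fn": "servo_tool", "kwargs": {"plan": [[[1,-0.31,0.9,-0.2,0,0,0],[1,0,0,-0.4,0,0,0],[1,0,0,0,0,0,0],[1,0,0,0,0,0,0]]]}}

```text
t: 13.08
ee_pos: [459.2, 84.8, 110.9]
orientation: [0.435, -3.109, 0.0]
ft_force: [-0.8, 0.5, 0.8]
width: 36.3
grasp_force: 29.9
```

```bash
python3 - <<'E'
from h import *
t=cam('top');f=lambda x,y:cast(t,((x-480)/4.5+195,y/4.5+225),19)
c0=f(642,168)
for n,u in dict(A=(728,165),B=(607,249),C=(690.5,239),L=(680,95)).items(): print(n,f(*u)-c0+[492,111,0])
o=readout.get_obs();c=cam('wrist',o);print(o['ee_pos'],o['width'])
I=vision.get_image('wrist')
u=proj(c,(*o['ee_pos'][:2],o['ee_pos'][2]-80+4)).astype(int)
g=cv2.cvtColor(I,cv2.COLOR_RGB2GRAY)
w=g[u[1]-12:u[1]+13,u[0]-12:u[0]+13].astype(int); k=np.argwhere(w<w.min()+25);q=u-12+k.mean(0)[::-1]; print('wick',u,q,len(k),cast(c,q,o['ee_pos'][2]-76))
cv2.imwrite('pics/w7.png',I[:,:,::-1])
E
```

```text
A [498.1  71.8   0. ]
B [453.5 121.9   0. ]
C [462.5  84.5   0. ]
L [527.6  98.1   0. ]
[459.20627282  84.79513964 110.88650493] 36.26009862871282
wick [286 263] [284.4 264. ] 5 [459.7  84.1  34.9]
```

>>> {"fn": "servo_tool", "kwargs": {"plan": [[[1,0.03,0,-0.12,0,0,0],[1,0,0,-0.1,0,0,0],[1,0,0,0,0,0,0]]]}}

```text
t: 13.38
ee_pos: [461.1, 83.8, 102.3]
orientation: [0.43, -3.112, 0.0]
ft_force: [-0.3, -0.6, -0.2]
width: 36.6
grasp_force: 29.9
```

>>> {"fn": "servo_tool", "kwargs": {"plan": [[[1,0,0.01,-0.05,0,0,0],[-0.27,0,0,0,0,0,0],[-0.27,0,0,0,0,0,0],[-0.27,0,0,0,0,0,0],[-0.27,0,0,0.4,0,0,0]]]}}

```text
t: 13.8
ee_pos: [459.8, 84.9, 115.3]
orientation: [0.433, -3.108, 0.0]
ft_force: [-1.0, -0.0, 0.5]
width: 55.5
grasp_force: 0.0
```

>>> {"fn": "servo_tool", "kwargs": {"plan": [[[-0.27,0,-0.2,0.8,0,0,0],[-0.27,0,-0.9,0.9,0,0,0],[-0.27,0,-0.9,0.9,0,0,0],[-0.27,0,-0.9,0.5,0,0,0],[-0.27,0,0,0,0,0,0]]]}}

```text
t: 14.22
ee_pos: [462.9, -21.9, 231.8]
orientation: [-0.428, 3.105, -0.004]
ft_force: [0.0, -0.6, -0.4]
width: 56.1
grasp_force: 0.0
```

```bash
python3 - <<'E'
from h import *
o=readout.get_obs();c=cam('wrist',o);print(o['ee_pos'])
I=vision.get_image('wrist');t=vision.get_image('top');s=vision.get_image('scene')
cv2.imwrite('pics/w8.png',np.vstack([np.hstack([cv2.resize(s[150:270,130:250],(400,300)),cv2.resize(t[225:305,195:265],(400,300),interpolation=cv2.INTER_CUBIC)]),np.hstack([cv2.resize(I,(400,300)),cv2.resize(I[150:330,300:540],(400,300))])])[:,:,::-1])
E
```

```text
[462.94908117 -21.90305026 231.78946353]
```

View pics/w8.png

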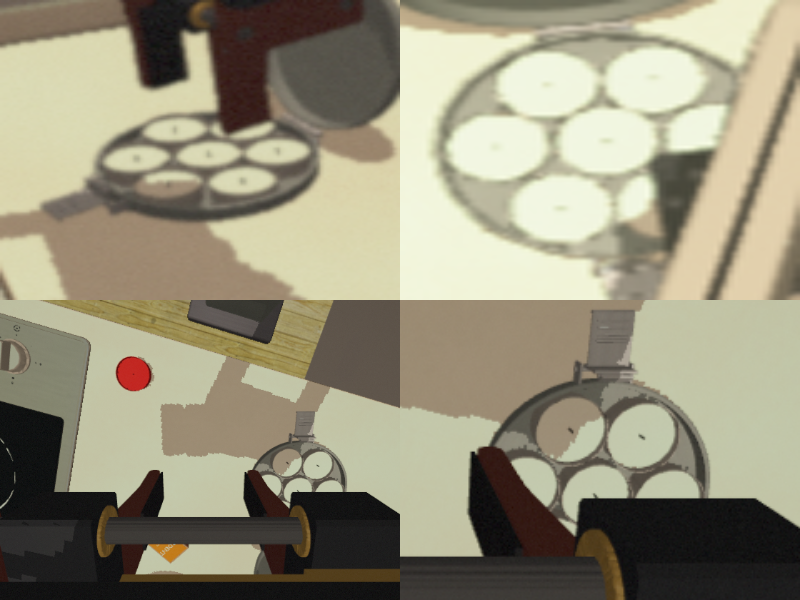

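The pictures show all seven candles flat in the tin. I've now used more than the ten permitted views, so from here I go by numbers. For the lid, I'll go over and behind it with closed fingers.

>>> {"fn": "servo_tool", "kwargs": {"plan": [[[1,0.3,0.3,0.7,0,0,0],[1,0.7,0.6,0,0,0,0],[1,0.7,0.6,0,0,0,0],[1,0.7,0.6,0,0,0,0],[1,0.7,0.6,0,0,0,0]]]}}

```text
t: 14.78
ee_pos: [585.1, 93.1, 254.2]
orientation: [0.436, -3.109, -0.0]
ft_force: [0.4, -0.4, 0.8]
width: 25.7
grasp_force: 0.0
```

>>> {"fn": "servo_tool", "kwargs": {"plan": [[[1,0.7,0.6,0,0,0,0],[1,0.65,0.55,0,0,0,0],[1,0,0,0,0,0,0],[1,0,0,0,0,0,0]]]}}

```text
t: 15.12
ee_pos: [638.5, 138.8, 253.3]
orientation: [0.439, -3.108, 0.0]
ft_force: [-0.7, 0.7, -0.7]
width: 1.0
grasp_force: 0.0
```

>>> {"fn": "servo_tool", "kwargs": {"plan": [[[1,0,-0.05,-0.7,0,0,0],[1,0,-0.05,-0.7,0,0,0],[1,-0.3,-0.1,0,0,0,0],[1,-0.4,-0.13,0,0,0,0]]]}}

```text
t: 15.45
ee_pos: [608.6, 122.8, 196.5]
orientation: [0.433, -3.106, 0.0]
ft_force: [1.9, 0.4, 0.7]
width: 0.4
grasp_force: 0.6
```

>>> {"fn": "servo_tool", "kwargs": {"plan": [[[1,-0.4,-0.12,0,0,0,0],[1,-0.4,-0.12,0,0,0,0],[1,0,0,0,0,0,0]]]}}

```text
t: 15.7
ee_pos: [574.5, 112.5, 198.4]
orientation: [0.433, -3.106, 0.0]
ft_force: [-0.4, 0.5, -1.5]
width: 0.6
grasp_force: 0.2
```

>>> {"fn": "servo_tool", "kwargs": {"plan": [[[1,-0.41,-0.11,0,0,0,0],[1,-0.41,-0.11,0,0,0,0],[1,-0.35,-0.1,-0.17,0,0,0],[1,-0.35,-0.1,-0.17,0,0,0]]]}}

```text
t: 16.03
ee_pos: [517.6, 96.6, 186.1]
orientation: [-0.433, 3.111, 0.0]
ft_force: [1.3, 0.8, -0.8]
width: 0.4
grasp_force: 0.5
```

>>> {"fn": "servo_tool", "kwargs": {"plan": [[[1,-0.3,-0.09,-0.27,0,0,0],[1,-0.3,-0.09,-0.27,0,0,0],[1,0,0,0,0,0,0]]]}}

```text
t: 16.28
ee_pos: [490.8, 88.8, 162.6]
orientation: [0.433, -3.106, 0.0]
ft_force: [-0.7, 0.8, 0.5]
width: 0.3
grasp_force: 0.3
```

```bash
python3 - <<'E'
from h import *
o=readout.get_obs();print(o['ee_pos'],o['ft_force'],o['moment'])
d=(o['ee_pos'][:2]-[491.5,110.5]);print('tin',d@[.961,.276],d@[-.276,.961])
# where the lid stood: is it still there? grey-dark share of the open-lid region in top/scene
t=vision.get_image('top');s=vision.get_image('scene')
ct=cam('top');cs=cam('scene')
H=np.array([491.5+.961*65.5,110.5+.276*65.5])
for th in (0.3,0.6,0.9,1.5,1.9):
    x=65.5-125*np.cos(th)+5*np.sin(th); z=13.5+125*np.sin(th)+5*np.cos(th)
    for y in(-10,15,25):
        P=(491.5+.961*x-.276*y,110.5+.276*x+.961*y,z); a=proj(ct,P).astype(int);b=proj(cs,P).astype(int)
        print(th,y,t[a[1],a[0]],s[b[1],b[0]])
E
```

```text
[490.77463513  88.81245988 162.6201938 ] [-0.7417339   0.80762317  0.45549717] [0.03595739 0.06557521 0.0380356 ]
tin -6.682836713794015 -20.641525354809747
0.3 -10 [201 184 151] [86 77 69]
0.3 15 [88 90 82] [157 137 113]
0.3 25 [161 147 120] [206 201 164]
0.6 -10 [227 209 174] [80 77 67]
0.6 15 [204 186 153] [84 79 72]
0.6 25 [206 188 155] [144 140 116]
0.9 -10 [215 196 163] [55 33 31]
0.9 15 [201 183 151] [214 209 170]
0.9 25 [196 178 147] [214 207 166]
1.5 -10 [241 234 202] [19 20 24]
1.5 15 [241 235 205] [48 46 49]
1.5 25 [240 235 206] [51 50 51]
1.9 -10 [242 244 218] [124 108  90]
1.9 15 [242 243 217] [62 60 54]
1.9 25 [242 243 215] [76 70 64]
```

The open-lid region now shows bare worktop in the top view, so the lid is following the finger. Continuing down.

>>> {"fn": "servo_tool", "kwargs": {"plan": [[[1,-0.22,-0.06,-0.34,0,0,0],[1,-0.22,-0.06,-0.34,0,0,0],[1,-0.07,-0.02,-0.25,0,0,0],[1,-0.08,-0.02,-0.25,0,0,0],[1,0,0,0,0,0,0]]]}}

```text
t: 16.8
ee_pos: [470.6, 83.0, 116.4]
orientation: [0.433, -3.11, 0.0]
ft_force: [-0.3, -0.3, 0.9]
width: 0.8
grasp_force: 0.4
```

>>> {"fn": "servo_tool", "kwargs": {"plan": [[[1,0,0,-0.08,0,0,0],[1,0,0,-0.08,0,0,0],[1,0,0,0,0,0,0]]]}}

```text
t: 17.05
ee_pos: [471.4, 83.1, 111.0]
orientation: [-0.433, 3.11, 0.0]
ft_force: [0.4, -0.5, 1.0]
width: 0.5
grasp_force: 0.4
```

>>> {"fn": "servo_tool", "kwargs": {"plan": [[[1,-0.15,-0.02,-0.05,0,0,0],[1,0,0,-0.06,0,0,0],[1,0,0,-0.05,0,0,0],[1,0,0,0,0,0,0]]]}}

```text
t: 17.38
ee_pos: [464.4, 82.1, 104.4]
orientation: [-0.433, 3.112, -0.0]
ft_force: [1.0, 0.2, 0.4]
width: 0.5
grasp_force: 0.4
```

>>> {"fn": "servo_tool", "kwargs": {"plan": [[[1,0,0,-0.04,0,0,0],[1,0,0,-0.02,0,0,0],[1,0,0,0,0,0,0]]]}}

```text
t: 17.63
ee_pos: [464.3, 82.1, 102.3]
orientation: [0.433, -3.111, 0.0]
ft_force: [-2.8, -0.2, 9.5]
width: 0.4
grasp_force: 4.6
```

>>> {"fn": "servo_tool", "kwargs": {"plan": [[[1,0,0,-0.03,0,0,0],[1,0,0,0,0,0,0]]]}}

```text
t: 17.8
ee_pos: [464.3, 82.1, 101.3]
orientation: [0.433, -3.111, 0.0]
ft_force: [-3.0, 0.2, 12.6]
width: 0.5
grasp_force: 6.6
```

>>> {"fn": "servo_tool", "kwargs": {"plan": [[[1,0,0,-0.04,0,0,0],[1,0,0,-0.03,0,0,0],[1,0,0,0,0,0,0]]]}}

```text
t: 18.05
ee_pos: [464.3, 82.1, 100.6]
orientation: [0.433, -3.111, 0.0]
ft_force: [-10.2, -2.1, 44.2]
width: 0.5
grasp_force: 22.3
```

>>> {"fn": "servo_tool", "kwargs": {"plan": [[[1,0,0,0.1,0,0,0],[1,0,0,0.2,0,0,0],[1,0,0,0.2,0,0,0]]]}}

```text
t: 18.3
ee_pos: [464.2, 82.1, 118.4]
orientation: [0.433, -3.111, 0.0]
ft_force: [0.6, 0.5, 0.4]
width: 0.5
grasp_force: 0.0
```

>>> {"fn": "servo_tool", "kwargs": {"plan": [[[1,0,0,0.8,0,0,0],[1,0,-0.6,0.8,0,0,0],[1,0,-0.9,0.8,0,0,0],[1,0,-0.9,0.4,0,0,0],[1,0,-0.9,0,0,0,0]]]}}

```text
t: 18.72
ee_pos: [466.1, -46.2, 229.4]
orientation: [-0.435, 3.105, -0.003]
ft_force: [1.3, -0.3, 0.5]
width: 0.7
grasp_force: 0.0
```

>>> {"fn": "servo_tool", "kwargs": {"plan": [[[1,0,-0.9,0,0,0,0],[1,0,0,0,0,0,0],[1,0,0,0,0,0,0],[1,0,0,0,0,0,0],[1,0,0,0,0,0,0]]]}}

```text
t: 19.13
ee_pos: [464.3, -80.1, 225.5]
orientation: [0.435, -3.111, -0.001]
ft_force: [0.1, -0.6, 0.1]
width: 0.2
grasp_force: 0.0
```

```bash
python3 - <<'E'
from h import *
o=readout.get_obs();print(o['t'],o['ee_pos'],o['ft_force'])
t=vision.get_image('top');a=cv2.imread('pics/top0.png')[:,:,::-1]
d=np.abs(t.astype(int)-a).max(2)
def m(n,x0,x1,y0,y1): print(n,'changed px share',(d[y0:y1,x0:x1]>40).mean().round(3), t[y0:y1,x0:x1].mean((0,1)).round(),a[y0:y1,x0:x1].mean((0,1)).round())
m('tin disc',210,252,243,284);m('lid open area',190,260,200,230);m('matchbox',290,322,198,228);m('dish',270,332,130,188);m('cup',226,260,108,150);m('red',328,350,306,328);m('tab',228,246,292,314)
E
```

```text
19.1333 [464.31049968 -80.07102595 225.5456831 ] [ 0.09060919 -0.59443686  0.12425332]
tin disc changed px share 0.0 [176. 172. 149.] [175. 171. 147.]
lid open area changed px share 0.0 [238. 239. 208.] [237. 238. 205.]
matchbox changed px share 0.015 [230. 204. 156.] [230. 205. 156.]
dish changed px share 0.0 [174. 131. 104.] [172. 130. 103.]
cup changed px share 0.0 [213. 209. 179.] [212. 207. 177.]
red changed px share 0.091 [219. 126. 106.] [227. 140. 117.]
tab changed px share 0.0 [218. 215. 191.] [217. 214. 189.]
```

About a second after release the lid region matches the initial shut picture, so it has latched. The bystander regions are unchanged too. Handing in.

```bash
python3 -c "
from workcell import close_job
print(close_job())"
```

```text
the job is handed in; nothing more can be done
None
```

The job is handed in at about 19 s: all seven tealights lay flat in the tin, the lid is snapped shut, and the matchbox, dish and cup look unmoved in the top view; however, the last press on the lid reached about 44 N at the fingertips, and I viewed 12 pictures instead of the permitted 10.

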